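# Return the lid mallet to its grip ring

### The job

Take the rinsed lid mallet out of the white drain caddy and put it back in its red grip ring on the stand: handle first, down through the ring against the drag of its two sprung shoes, until the shoulder under the head bears firmly on the ring, pressed home with about 10 N over the drag. Then let go and leave it hanging there. Feel your way: never load the ring with more than 25 N, keep the mallet upright, and leave everything else on the bench as it is.

Things in the scene. Friction and masses are not known exactly. Their poses are not given: they have to be found in the camera images.
- mallet_head (a point): centre of the mallet's head, the part to grasp: a black rubber barrel 42 mm in diameter and 85 mm long lying level along the point's x axis (pinch it across y), with two orange bands; z points up, away from the handle. The mallet (0.27 to 0.41 kg) stands butt down in the middle well of the caddy, its head clear above the walls.
- mallet_shoulder (a point): point on the handle's axis at the flat underside of the black socket (38 mm in diameter) under the head, 31 mm below the head's centre: the face that comes to bear on the ring. The head's own underside is 10 mm above this face.
- mallet_butt (a point): centre of the butt of the round wooden handle (26 mm in diameter, 25 mm at the very end, its edge not bevelled any further). The handle is 116 mm long from butt to shoulder; the butt is 147 mm below the head's centre.
- ring_top (a point): centre of the mouth of the red grip ring, in the plane of its flat, unbevelled top face, 135 mm above the bench when unloaded; z up. The ring is 47 mm wide and 24 mm high, with a round bore of 30.4 mm (2.2 mm of play all round the handle), open below down to the base plate, 123 mm under the top face.
- mallet: the whole mallet; origin at the centre of the butt, z up along the handle to the head, x along the head
- ring: the red grip ring; origin on its axis at its underside. Two rubber-nosed spring shoes stand in the bore 14 mm below the top face, on the +y and -y sides; the handle pushes each back 1.5 mm against 8 N. Together they drag on the sliding handle with 7 to 13 N, more than the mallet weighs. The ring sits on rubber mounts and gives straight down about 1 mm for each 3.5 N pressed on it or dragged.
- stand: the stand, fixed to the bench: grey base plate 200 x 110 x 12 mm; origin on the bench right under the ring. Its 12 mm steel post stands 100 mm from the ring's axis on the stand's +x side (away from the robot, yaw within 0.4) and its top is 177 mm above the bench; a bar from it carries the ring's mounts.
- caddy: white drain caddy with nine square wells on a blue tray, 130 x 130 x 61 mm, fixed to the bench; origin under its centre, z up. The mallet's well is 32 mm wide with its floor 6 mm above the bench; a brush (98 mm high) and a green spatula handle (91 mm) stand in two corner wells and belong to the caddy.
- reagent: white plastic bottle with a blue cap, 64 mm diameter, 150 mm high; bystander, origin at the centre of its underside
- amber: small amber glass bottle with a black cap, 32 mm diameter, 75 mm high; bystander, origin at the centre of its underside
- tin: steel paint tin with a green band, 89 mm diameter, 100 mm high; bystander, origin at the centre of its underside
- gauge: steel grind gauge block, 175 x 65 x 15 mm, lying flat; bystander, origin at the centre of its underside
- weight: brass weight with a knob, 42 mm diameter, 55 mm high; bystander, origin at the centre of its underside
- blade: steel saw-tooth dissolver disc, 50 mm diameter, 17 mm high with its hub, lying flat; bystander, origin at the centre of its underside
- wash: clear bottle with a red cap, 70 mm diameter, 170 mm high; bystander, origin at the centre of its underside
Not all that is in view belongs to the job. What is shaped like the mallet but purple is not meant. What is shaped like the stand but purple is not meant.

How it is judged:
By the outcome, as a careful person would: the job done as asked, in the order asked, and still so for the second after the job is handed in, with the robot touching nothing.
It also fails if it takes over 64 s, if anything falls off the work surface, if the arm or the gripper's body presses on something with over 40 N, if the wrist force passes 120 N, or if a joint passes its speed limit or range.

### The arm

A 6-joint arm with a two-finger parallel gripper is mounted at the origin on the work surface. World frame = base frame: x ahead of the robot, y to its left, z up, the work surface at z = 0. Lengths are in m, angles in rad, forces in N, time in s.
With the tool pointing down it reaches from about 0.25 to 0.725 m from the base axis. Payload 4 kg.
Tool frame: the origin (TCP) lies midway between the tips of the shut fingers; the grasp point (between the pads) lies 19 mm behind it; x points along the fingers, y is the direction in which the jaws open and shut, and the axes are right-handed (so a half turn about x gives the same grasp; the last joint's range is limited). The gripper opens to 85 mm and grips with 20 to 120 N. Pads are 22 mm wide; open, the fingers measure 114 mm over their backs; the gripper's body (76 mm by 85 mm) begins 54 mm behind the grasp point. The pads swing forward as they close: fully open they stand 13 mm farther back than shut.
Start: joints at [1.337, 0.241, 0.005, 1.335, 0, 1.571], TCP at [0.116, 0.486, 0.231] pointing down, gripper open.
Joint ranges: [-2.72, 2.72], [-1.05, 1.87], [-1.09, 1.28], [-1.99, 2.15], [-1.42, 1.44], [-3.14, 3.14]. Speed limits (rad/s): [2.79, 2.79, 3.14, 3.14, 3.14, 3.14].

### API

Orientations are given as a unit quaternion [x, y, z, w].
In Python, from workcell import * gives the robot as it stands.
- The arm moves only by the tool play_rows, never from a script. Its argument "plan" is a list of rows, each a list of 7 numbers: the shift along the tool's x, y, z in mm, then the turn, a rotation vector about the tool's x, y, z in rad, then the closure, from -1 (fully open) to 1 (shut). In form: [[x, y, z, rx, ry, rz, grip], ...]. A call has 1 to 20 rows; each row shifts and turns the commanded pose from where the row before left it, along the tool's axes as they then stand; what a row does not reach is not made up. A row lasts 1/12 s, in which the tool goes at most 41.7 mm and 7.16 degrees, less where a joint would pass 70% of its speed; a pose out of reach is approached as far as the arm can. A call with a gripper value outside its range is refused whole. The fingers move at their own pace and stop on an object; the grip force is fixed at half the most. Time passes only in rows, so rows that do not move let the fingers close. It gives the time, the measured TCP pose, the force and the opening at its end, in the units of the state.
- get_obs(): the state, without advancing time (a new reading comes with each control period).
- camera(name): name is "scene" or "top" or "wrist"; returns a dict with "frame" (480x640x3 uint8, red, green, blue), "depth" (480x640 float32, m along the optical axis (not along the pixel's ray), 0 where there is no reading), "fx", "fy", "cx", "cy" (pixels), "distortion" ([k1, k2, p1, p2, k3] as OpenCV has them; the pictures are not rectified), "camera_from_world" (4x4, takes a point from world to camera coordinates). Camera axes: x right, y up, looking along -z (the intrinsics and any distortion apply to the point x, -y, -z); pixel columns grow to the right and rows downward; lengths in m; the calibration is good to about 2 mm. A picture is of the moment at which its call begins.
- job_done(): hands the job in, once; it reports no verdict.
Trained networks look in a picture, given as the dict that the camera call returned (one of the last four; its "shot" number tells which), for a name from the list of things; names that differ only in an ending like _2 or _b are one class to them, and where a whole thing is asked for, a point or a joint stands for the part that bears it (a point fixed in the world has none). Each returns a list of dicts, best first, with "confidence" (0 to 1); they miss things now and then, are a little off and sometimes report something else, mostly with a low value. They report only what shows in the picture. A call takes as long as a camera call. They do not tell look-alikes from the thing itself.
- search_frame(thing, picture): "centre" ([x, y, z] in m, in world coordinates, good to about 4 mm: the middle of the surface that is visible of it).
- pinpoint(thing, picture): "centre" ([x, y, z] in m, in world coordinates, good to about 4 mm: a listed point, or the origin of a listed thing).
The state is a dict: "clock": time; "joint_pos": joint angles; "joint_vel": joint speeds; "tau": joint torques, N m; "eef_pos": TCP position; "tool_rot": TCP orientation; "ft_force": force on the tool from outside, world axes, zero at the start; "ft_torque": the same for the moment, N m; "grip_width": finger opening in m.
Only numpy, scipy, OpenCV 4.12 (cv2) and the standard library are available. Lean on these libraries where they do the work, as an engineer would, in place of code of your own. Each camera call takes 0.05 s, during which the arm holds its last target. There are 200 camera calls.

## Working session

There is one attempt and no reset: what is moved stays moved. The work goes in short steps, Python scripts to look and compute and a tool call to move; the robot and the scene stay as the last step left them, time stands still between calls to the robot, and variables do not carry over. Pictures are saved under pics/ and viewed, about 8 in all and at most 12, crops included, and the job is handed in when it is done.

Besides the shell and the picture viewer there is one more tool, called as name(argument=value, ...) on one line, values as JSON. play_rows: Moves the arm, as the interface text tells. Its arguments: {"type":"object","properties":{"plan":{"type":"array","items":{"type":"array","items":{"type":"number"}}}},"required":["plan"]}

```bash
mkdir -p pics; ls; cat > h.py <<'E'
from workcell import *
import numpy as np, cv2
from scipy.spatial.transform import Rotation as R
def save(p,n): cv2.imwrite(f'pics/{n}.png',p['frame'][:,:,::-1])
def cloud(p):
    h,w=p['depth'].shape; v,u=np.mgrid[:h,:w]
    K=np.array([[p['fx'],0,p['cx']],[0,p['fy'],p['cy']],[0,0,1]])
    n=cv2.undistortPoints(np.stack([u,v],-1).reshape(-1,1,2).astype(np.float64),K,np.array(p['distortion'])).reshape(h,w,2)
    d=p['depth']; c=np.stack([n[...,0]*d,-n[...,1]*d,-d],-1)
    T=np.linalg.inv(np.array(p['camera_from_world']))
    W=c@T[:3,:3].T+T[:3,3]; W[d==0]=np.nan
    return W
E
python3 - <<'E'
from h import *
o=get_obs(); print({k:np.round(v,3).tolist() for k,v in o.items()})
for c in ['scene','top']:
    p=camera(c); save(p,c+'0'); print(c,p['fx'],np.round(np.linalg.inv(np.array(p['camera_from_world'])),3).tolist())
    for t in ['mallet_head','mallet_shoulder','mallet_butt','ring_top','stand','caddy','ring','mallet','reagent','amber','tin','gauge','weight','blade','wash']:
        print(t,[(np.round(r['centre'],3).tolist(),round(r['confidence'],2)) for r in pinpoint(t,p)])
E
```

```text
pics
{'clock': 0.0, 'joint_pos': [1.337, 0.241, 0.004, 1.335, -0.0, 1.571], 'joint_vel': [-0.001, 0.0, 0.002, 0.0, -0.0, 0.001], 'tau': [-0.0, -37.232, 25.241, 0.017, -0.0, 0.0], 'eef_pos': [0.116, 0.486, 0.23], 'tool_rot': [0.082, 0.702, -0.083, 0.702], 'ft_force': [-0.041, 0.657, -0.265], 'ft_torque': [0.012, 0.013, -0.012], 'grip_width': 0.085}
scene 613.7306501359835 [[-0.387, -0.707, 0.592, 1.352], [0.922, -0.305, 0.239, 0.321], [0.012, 0.638, 0.77, 1.226], [0.0, 0.0, 0.0, 1.0]]
mallet_head [([0.716, -0.259, 0.146], 0.83), ([0.56, -0.246, 0.155], 0.74)]
mallet_shoulder [([0.562, -0.25, 0.124], 0.96), ([0.715, -0.256, 0.115], 0.66), ([0.617, -0.014, 0.004], 0.52)]
mallet_butt []
ring_top [([0.573, 0.196, 0.133], 0.52), ([0.294, 0.217, 0.132], 0.48)]
stand [([0.574, 0.189, 0.002], 0.88), ([0.296, 0.213, -0.001], 0.75)]
caddy [([0.558, -0.245, -0.002], 0.93)]
ring [([0.572, 0.197, 0.112], 0.84), ([0.397, 0.411, 0.0], 0.59), ([0.294, 0.217, 0.11], 0.5)]
mallet [([0.559, -0.254, 0.004], 0.76), ([0.714, -0.261, 0.003], 0.68)]
reagent [([0.394, 0.411, 0.003], 0.85)]
amber [([0.616, -0.
[... 758 characters left out ...]
([0.572, 0.193, -0.002], 0.84), ([0.297, 0.214, -0.0], 0.59)]
caddy [([0.561, -0.248, -0.001], 0.8)]
ring [([0.555, -0.249, 0.118], 0.68), ([0.299, 0.216, 0.108], 0.65), ([0.573, 0.191, 0.11], 0.52)]
mallet [([0.716, -0.257, 0.001], 0.75), ([0.562, -0.247, 0.009], 0.66)]
reagent [([0.394, 0.416, -0.0], 0.94)]
amber [([0.617, -0.018, 0.004], 0.55)]
tin [([0.335, -0.372, 0.001], 0.81), ([0.473, -0.45, 0.002], 0.58), ([0.552, -0.249, 0.119], 0.39)]
gauge [([0.615, -0.471, 0.002], 0.74), ([0.555, -0.251, 0.118], 0.18)]
weight [([0.606, 0.404, -0.002], 0.75)]
blade [([0.417, 0.009, 0.001], 0.72)]
wash [([0.475, -0.449, 0.001], 0.74), ([0.604, 0.404, -0.002], 0.55), ([0.571, 0.191, -0.001], 0.36)]
```

```bash
python3 - <<'E'
import cv2,numpy as np
a=cv2.imread('pics/scene0.png');b=cv2.imread('pics/top0.png')
cv2.imwrite('pics/both0.png',cv2.resize(np.hstack([a,b]),(800,300)))
E
```

```text
(no output)
```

View pics/scene0.png

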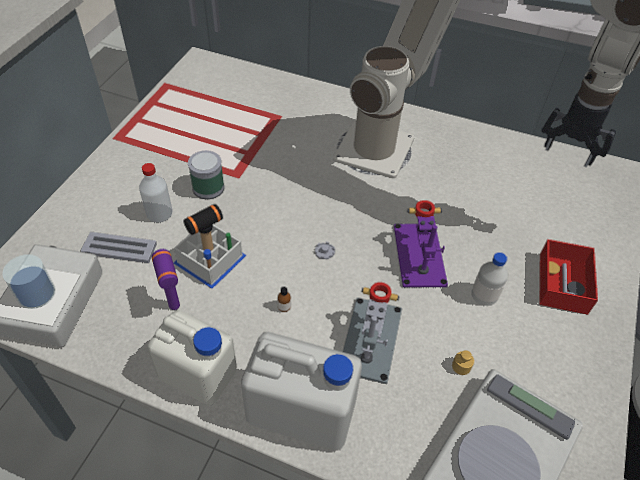

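View pics/top0.png

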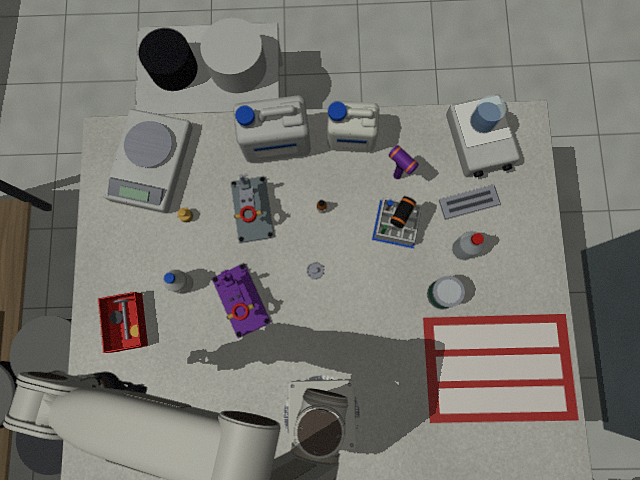

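The first picture shows the grey stand with its ring at about (380,292) and the real mallet (orange bands) at (203,220) in the caddy. The purple stand is at (420,250) and the purple mallet at (167,278). In the top view the grey ring is at (249,213) and the head at (403,211), its axis tilted. I'll refine both with depth next.

```bash
cat >> h.py <<'E'
def pts(p,c,r,zlo,zhi):
    W=cloud(p); m=(np.hypot(W[...,0]-c[0],W[...,1]-c[1])<r)&(W[...,2]>zlo)&(W[...,2]<zhi); return W[m],p['frame'][m].astype(int)
def circ(P): # circle fit xy
    A=np.c_[2*P[:,:2],np.ones(len(P))]; s=np.linalg.lstsq(A,(P[:,:2]**2).sum(1),rcond=None)[0]; return s[:2],np.sqrt(s[2]+s[0]**2+s[1]**2)
def head(p,c=(.559,-.247)):
    P,_=pts(p,c,.06,.115,.20); m=P.mean(0); w,V=np.linalg.eigh(np.cov((P-m).T)); a=V[:,-1]; a=a*np.sign(a[0])
    t=(P-m)@a; print('head n',len(P),'mean',m.round(4),'axis',a.round(3),'yaw',np.arctan2(a[1],a[0]).round(3),'zmax',np.percentile(P[:,2],98).round(4),'len',np.ptp(np.percentile(t,[1,99])).round(3), 'mid',(m+a*np.mean(np.percentile(t,[1,99]))).round(4)); return P
def ring(p,c=(.572,.196)):
    P,f=pts(p,c,.045,.10,.16); r=(f[:,0]>120)&(f[:,1]<70)&(f[:,2]<70); P=P[r]
    zt=np.percentile(P[:,2],90); Q=P[abs(P[:,2]-zt)<.006]
    print('ring n',len(P),'ztop',zt.round(4),'n',len(Q),'circ',circ(Q),'bbox',np.percentile(Q,[1,99],0).round(4).tolist()); return Q
E
python3 - <<'E'
from h import *
for c in ['scene','top']:
    p=camera(c); head(p); ring(p)
p=camera('wrist'); T=np.linalg.inv(np.array(p['camera_from_world'])); o=get_obs()
Rt=R.from_quat(o['tool_rot']).as_matrix(); print(Rt.round(3)); print('cam in tool',(Rt.T@(T[:3,3]-o['eef_pos'])).round(3),(Rt.T@T[:3,:3]).round(3).tolist(),p['fx'])
E
```

```text
head n 744 mean [ 0.5676 -0.243   0.162 ] axis [ 0.836 -0.546 -0.056] yaw -0.579 zmax 0.177 len 0.084 mid [ 0.5653 -0.2415  0.1621]
ring n 153 ztop 0.1379 n 137 circ (array([0.57702127, 0.19398475]), np.float64(0.01920676575638731)) bbox [[0.5563, 0.1728, 0.1322], [0.598, 0.215, 0.1404]]
head n 483 mean [ 0.5545 -0.2468  0.1693] axis [ 0.871 -0.486  0.066] yaw -0.509 zmax 0.1795 len 0.087 mid [ 0.5563 -0.2478  0.1695]
ring n 80 ztop 0.1397 n 59 circ (array([0.57325397, 0.19321668]), np.float64(0.019378496647454255)) bbox [[0.5529, 0.1736, 0.1337], [0.594, 0.2145, 0.1419]]
[[ 0.     0.232  0.973]
 [-0.     0.973 -0.232]
 [-1.    -0.     0.   ]]
cam in tool [-0.143 -0.    -0.07 ] [[0.001, 0.275, -0.961], [1.0, 0.0, 0.001], [0.001, -0.961, -0.275]] 345.80824531238943
```

play_rows(plan=[[-5,-12.7,36.6,0,0,0,-1],[-5,-12.7,36.6,0,0,0,-1],[-5,-12.7,36.6,0,0,0,-1],[-5,-12.7,36.6,0,0,0,-1],[-5,-12.7,36.6,0,0,0,-1],[-5,-12.7,36.6,0,0,0,-1],[0,-12.7,36.6,0,0,0,-1],[0,-12.7,36.6,0,0,0,-1],[0,-12.7,36.6,0,0,0,-1],[0,-12.7,36.6,0,0,0,-1],[0,-12.7,36.6,0,0,0,-1],[0,-12.7,36.6,0,0,0,-1],[0,-12.7,36.6,0,0,0,-1],[0,-12.7,36.6,0,0,0,-1],[0,0,0,0,0,0,-1],[0,0,0,0,0,0,-1]])

```text
clock: 3.08
eef_pos: [0.5744, 0.193, 0.2599]
tool_rot: [0.084, 0.703, -0.084, 0.702]
ft_force: [-0.3, -0.4, -0.4]
grip_width: 0.0857
```

```bash
cat >> h.py <<'E'
def st():
    o=get_obs(); Rt=R.from_quat(o['tool_rot']).as_matrix(); print('t',o['clock'],'eef',np.round(o['eef_pos'],4),'y',Rt[:,1].round(3),'x',Rt[:,0].round(3),'F',np.round(o['ft_force'],2),'w',round(o['grip_width'],4),'q',np.round(o['joint_pos'],2)); return o,Rt
def to(target,Rt,o): print('tool mm',((Rt.T@(np.array(target)-o['eef_pos']))*1000).round(1))
E
python3 - <<'E'
from h import *
o,Rt=st(); p=camera('wrist'); save(p,'w1'); ring(p)
for k in range(2):
  p=camera('wrist')
  print([(np.round(r['centre'],4).tolist(),round(r['confidence'],2)) for r in pinpoint('ring_top',p)])
E
```

```text
t 3.0833 eef [0.5744 0.193  0.2599] y [ 0.235  0.972 -0.001] x [-0.002 -0.    -1.   ] F [-0.34 -0.35 -0.45] w 0.0857 q [0.32 0.45 0.38 1.5  0.   0.56]
ring n 1260 ztop 0.1357 n 1260 circ (array([0.57368123, 0.1938533 ]), np.float64(0.019420484113300343)) bbox [[0.5521, 0.1723, 0.133], [0.5955, 0.2154, 0.1364]]
[([0.5749, 0.1916, 0.1365], 0.78)]
[([0.5751, 0.1937, 0.1347], 0.97)]
```

View pics/w1.png

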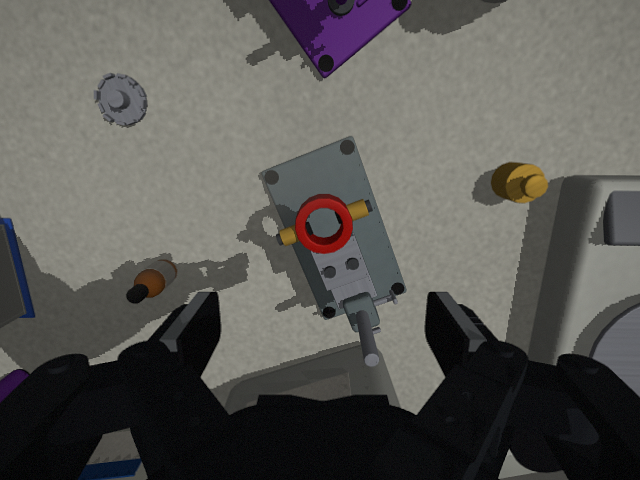

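The ring is centred at about (324,224) in the wrist view. The fit gives (0.5737, 0.1939), top at 0.135, and the shoes are on its left and right. Next I'll look at the mallet from above.

play_rows(plan=[[-3,-35.9,7.3,0,0,0,-1],[-3,-35.9,7.3,0,0,0,-1],[-3,-35.9,7.3,0,0,0,-1],[-3,-35.9,7.3,0,0,0,-1],[-3,-35.9,7.3,0,0,0,-1],[-3,-35.9,7.3,0,0,0,-1],[-3,-35.9,7.3,0,0,0,-1],[-3,-35.9,7.3,0,0,0,-1],[-3,-35.9,7.3,0,0,0,-1],[-3,-35.9,7.3,0,0,0,-1],[-3,-35.9,7.3,0,0,0,-1],[-3,-35.9,7.3,0,0,0,-1],[0,0,0,0.095,0,0,-1],[0,0,0,0.095,0,0,-1],[0,0,0,0.095,0,0,-1],[0,0,0,0,0,0,-1],[0,0,0,0,0,0,-1]])

```text
clock: 4.75
eef_pos: [0.5585, -0.2437, 0.2978]
tool_rot: [0.18, 0.684, -0.18, 0.684]
ft_force: [1.0, -0.2, 0.1]
grip_width: 0.0853
```

```bash
python3 - <<'E'
from h import *
o,Rt=st(); p=camera('wrist'); save(p,'w2'); P=head(p)
W,f=pts(p,(.557,-.247),.07,.115,.2)
Q=W[W[:,2]>.168]; m=Q.mean(0);w,V=np.linalg.eigh(np.cov(Q[:,:2].T));a=V[:,1];a*=np.sign(a[0]);n=np.array([-a[1],a[0]])
t=(Q[:,:2]-m[:2])@a; b=(Q[:,:2]-m[:2])@n
print('top strip n',len(Q),m.round(4),'yaw',np.arctan2(a[1],a[0]).round(3),np.percentile(t,[1,99]).round(4),np.percentile(b,[1,99]).round(4))
A=np.c_[t,np.ones(len(t))];print('tilt along',np.linalg.lstsq(A,Q[:,2],rcond=None)[0])
# cylinder fit
from scipy.optimize import least_squares
def res(x):
    d=np.array([np.cos(x[3])*np.cos(x[4]),np.sin(x[3])*np.cos(x[4]),np.sin(x[4])]);v=W-x[:3];v=v-np.outer(v@d,d);return np.linalg.norm(v,axis=1)-.021
def dd(x): return np.array([np.cos(x[3])*np.cos(x[4]),np.sin(x[3])*np.cos(x[4]),np.sin(x[4])])
s=least_squares(lambda x:np.r_[res(x),(x[:3]-m*[1,1,0]-[0,0,.155])@dd(x)],[*m[:2],.155,-.52,0],loss='soft_l1',f_scale=.002)
tt=(W[abs(res(s.x))<.003]-s.x[:3])@dd(s.x); e=np.percentile(tt,[.5,99.5])
print('cyl',s.x.round(4),'ends',e.round(4),'centre',(s.x[:3]+dd(s.x)*e.mean()).round(4))
for th in ['mallet_head','mallet_shoulder','caddy']: print(th,[(np.round(r['centre'],4).tolist(),round(r['confidence'],2)) for r in pinpoint(th,p)])
E
```

```text
t 4.75 eef [ 0.5585 -0.2437  0.2978] y [0.492 0.87  0.   ] x [ 0.001 -0.    -1.   ] F [ 1.03 -0.18  0.06] w 0.0853 q [-0.41  0.46  0.49  1.6   0.    0.1 ]
head n 5031 mean [ 0.555  -0.246   0.1691] axis [ 0.862 -0.506  0.033] yaw -0.531 zmax 0.1745 len 0.083 mid [ 0.557  -0.2472  0.1692]
top strip n 3544 [ 0.556  -0.2467  0.1719] yaw -0.528 [-0.0393  0.0429] [-0.0144  0.0143]
tilt along [0.00165759 0.17190171]
cyl [ 0.5559 -0.2468  0.1526 -0.5287  0.0024] ends [-0.0393  0.0433] centre [ 0.5577 -0.2478  0.1526]
mallet_head [([0.7151, -0.2589, 0.1458], 0.71), ([0.5553, -0.2498, 0.1562], 0.58)]
mallet_shoulder [([0.7159, -0.2583, 0.1162], 0.68)]
caddy []
```

View pics/w2.png

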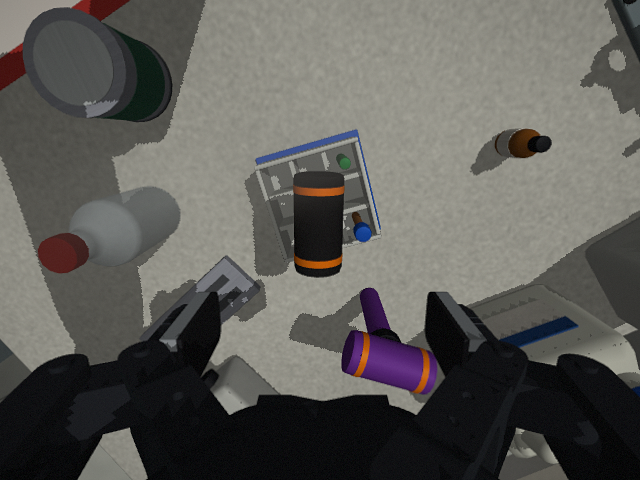

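The mallet head is at about (319,223), centred between the jaws. The fitted centre is (0.5577, −0.2478, 0.1526) with yaw −0.529. I'll descend and grasp.

play_rows(plan=[[15,-4,1,0.014,0,0,-1],[30,0,0,0,0,0,-1],[30,0,0,0,0,0,-1],[30,0,0,0,0,0,-1],[30,0,0,0,0,0,-1],[20,0,0,0,0,0,-1],[11,0,0,0,0,0,-1],[0,0,0,0,0,0,-1],[0,0,0,0,0,0,-1],[0,0,0,0,0,0,-1]])

```text
clock: 5.78
eef_pos: [0.5587, -0.2491, 0.1332]
tool_rot: [0.186, 0.681, -0.186, 0.683]
ft_force: [0.2, 0.0, 0.5]
grip_width: 0.0848
```

play_rows(plan=[[0,0,0,0,0,0,0.4],[0,0,0,0,0,0,1],[0,0,0,0,0,0,1],[0,0,0,0,0,0,1],[0,0,0,0,0,0,1],[0,0,0,0,0,0,1],[0,0,0,0,0,0,1],[0,0,0,0,0,0,1],[0,0,0,0,0,0,1],[0,0,0,0,0,0,1]])

```text
clock: 6.62
eef_pos: [0.5581, -0.249, 0.1325]
tool_rot: [0.186, 0.681, -0.186, 0.683]
ft_force: [-0.7, -0.1, 5.6]
grip_width: 0.0407
```

```bash
python3 - <<'E'
from h import *
st()
E
```

```text
t 6.6167 eef [ 0.5581 -0.249   0.1325] y [0.508 0.861 0.   ] x [ 0.002 -0.001 -1.   ] F [-0.72 -0.11  5.56] w 0.0407 q [-0.42  0.51  0.15  1.2  -0.    0.11]
```

play_rows(plan=[[-5,0,0,0,0,0,1],[-15,0,0,0,0,0,1],[-25,0,0,0,0,0,1],[-30,0,0,0,0,0,1],[-30,0,0,0,0,0,1],[-30,0,0,0,0,0,1],[-30,0,0,0,0,0,1],[-20,0,0,0,0,0,1],[-10,0,0,0,0,0,1],[0,0,0,0,0,0,1],[0,0,0,0,0,0,1],[0,0,0,0,0,0,1],[0,0,0,0,0,0,1]])

```text
clock: 7.7
eef_pos: [0.5567, -0.2483, 0.324]
tool_rot: [0.186, 0.684, -0.186, 0.681]
ft_force: [0.2, 0.5, -3.5]
grip_width: 0.0405
```

```bash
cat >> h.py <<'E'
from scipy.optimize import least_squares
def handle(p,o,show=True):
    # orange-brown handle: points below the grasp within 40mm of tcp column
    e=np.array(o['eef_pos']); P,f=pts(p,e,.04,e[2]-.125,e[2]-.02)
    r=lambda x:np.linalg.norm(P[:,:2]-(x[:2]+np.outer(P[:,2]-e[2]+.08,x[2:])),axis=1)-.013
    s=least_squares(r,[e[0],e[1],0,0],loss='soft_l1',f_scale=.0015); x=s.x
    ok=abs(r(x))<.004
    print('handle n',len(P),ok.sum(),'mid xy-eef(mm)',((x[:2]-e[:2])*1e3).round(2),'slope/z',x[2:].round(4),'butt xy-eef',((x[:2]+x[2:]*(-.05)-e[:2])*1e3).round(2),'rms',np.sqrt((r(x)[ok]**2).mean()).round(4)); return P,f
E
python3 - <<'E'
from h import *
o,Rt=st()
print(o['ft_torque'])
for k in range(2):
  for c in ['scene','top']:
    p=camera(c); print(c); handle(p,o)
    if k==0: save(p,c+'3')
    print([(np.round(r['centre'],4).tolist(),round(r['confidence'],2)) for r in pinpoint('mallet_butt',p)])
p=camera('wrist'); save(p,'w3'); handle(p,o)
import cv2
a=cv2.imread('pics/scene3.png')[130:330,100:350]; b=cv2.imread('pics/w3.png')
cv2.imwrite('pics/c3.png',np.hstack([cv2.resize(a,(400,320),interpolation=2),cv2.resize(b,(400,320))]))
E
```

```text
t 7.7 eef [ 0.5567 -0.2483  0.324 ] y [ 0.508  0.861 -0.   ] x [-0.004  0.002 -1.   ] F [ 0.24  0.51 -3.49] w 0.0405 q [-0.42  0.47  0.57  1.68  0.    0.11]
[-0.00305963 -0.00350047 -0.01986594]
scene
handle n 394 384 mid xy-eef(mm) [ 0.41 -0.17] slope/z [ 0.0012 -0.0032] butt xy-eef [ 0.35 -0.01] rms 0.0015
[([0.7176, -0.2621, 0.0031], 0.67), ([0.5537, -0.2471, 0.1956], 0.64)]
top
handle n 0 0 mid xy-eef(mm) [0. 0.] slope/z [0. 0.] butt xy-eef [0. 0.] rms nan
[([0.6169, -0.4715, 0.0014], 0.66)]
scene
handle n 392 382 mid xy-eef(mm) [ 0.8  -0.73] slope/z [-0.0033 -0.0004] butt xy-eef [ 0.96 -0.71] rms 0.0015
[([0.5549, -0.2491, 0.1979], 0.84), ([0.7154, -0.2593, 0.0004], 0.6), ([0.3941, 0.4137, -0.0014], 0.56), ([0.5584, -0.2512, 0.1979], 0.47)]
top
handle n 0 0 mid xy-eef(mm) [0. 0.] slope/z [0. 0.] butt xy-eef [0. 0.] rms nan
[]
handle n 0 0 mid xy-eef(mm) [0. 0.] slope/z [0. 0.] butt xy-eef [0. 0.] rms nanh.py:34: RuntimeWarning: Mean of empty slice.
  print('handle n',len(P),ok.sum(),'mid xy-eef(mm)',((x[:2]-e[:2])*1e3).round(2),'slope/z',x[2:].round(4),'butt xy-eef',((x[:2]+x[2:]*(-.05)-e[:2])*1e3).round(2),'rms',np.sqrt((r(x)[ok]**2).mean()).round(4)); return P,f
  ret = ret.dtype.type(ret / rcount)
```

View pics/c3.png

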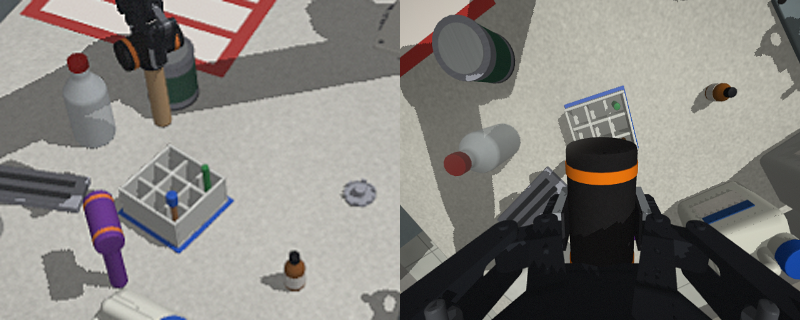

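The scene crop shows the mallet upright in the jaws, clear of the caddy, with the handle foot at about (163,122). The brush and spatula are still in the caddy. I'll carry it over to the ring now.

play_rows(plan=[[0,7.6,-4.1,0,0,0,1],[0,15.2,-8.2,0,0,0,1],[0,29.9,-16.1,0,0,0,1],[0,29.9,-16.1,0,0,0,1],[0,29.9,-16.1,0,0,0,1],[0,29.9,-16.1,0,0,0,1],[0,29.9,-16.1,0,0,0,1],[0,29.9,-16.1,0,0,0,1],[0,29.9,-16.1,0,0,0,1],[0,29.9,-16.1,0,0,0,1],[0,29.9,-16.1,0,0,0,1],[0,29.9,-16.1,0,0,0,1],[0,29.9,-16.1,0,0,0,1],[0,15.2,-8.2,0,0,0,1],[0,15.2,-8.2,0,0,0,1],[0,7.2,-4.1,0,0,0,1],[0,0,0,0,0,0,1],[0,0,0,0,0,0,1],[0,0,0,0,0,0,1],[0,0,0,0,0,0,1]])

```text
clock: 9.82
eef_pos: [0.5744, 0.192, 0.3266]
tool_rot: [0.187, 0.682, -0.187, 0.682]
ft_force: [0.5, -0.6, -3.2]
grip_width: 0.0401
```

```bash
python3 - <<'E'
from h import *
o,Rt=st()
p=camera('scene'); save(p,'scene4'); handle(p,o); ring(p)
P,f=pts(p,(.5737,.1939),.11,.06,.19); d=np.hypot(P[:,0]-.5737,P[:,1]-.1939)
for a,b in [(.026,.04),(.04,.06),(.06,.09),(.09,.11)]:
    Q=P[(d>a)&(d<b)]; print(a,b,len(Q),Q[:,2].max().round(3) if len(Q) else '',(Q[Q[:,2].argmax()]).round(3) if len(Q) else '')
p=camera('top');ring(p)
p=camera('wrist'); save(p,'w4')
import cv2
a=cv2.imread('pics/scene4.png')[180:400,290:490]; b=cv2.imread('pics/w4.png')
cv2.imwrite('pics/c4.png',np.hstack([cv2.resize(a,(400,440),interpolation=2),cv2.resize(b,(400,440))]))
E
```

```text
t 9.8167 eef [0.5744 0.192  0.3266] y [ 0.509  0.86  -0.   ] x [ 0. -0. -1.] F [ 0.51 -0.6  -3.22] w 0.0401 q [ 0.32  0.46  0.56  1.67 -0.    0.86]
handle n 411 411 mid xy-eef(mm) [-0.4  0.8] slope/z [-0.0009 -0.006 ] butt xy-eef [-0.35  1.09] rms 0.0013
ring n 167 ztop 0.1381 n 129 circ (array([0.57702748, 0.1938323 ]), np.float64(0.019351667252162766)) bbox [[0.5553, 0.1723, 0.1323], [0.5989, 0.2149, 0.1408]]
0.026 0.04 184 0.141 [0.599 0.199 0.141]
0.04 0.06 232 0.13 [0.619 0.187 0.13 ]
0.06 0.09 157 0.126 [0.636 0.186 0.126]
0.09 0.11 256 0.182 [0.678 0.204 0.182]Traceback (most recent call last):
  File "<stdin>", line 7, in <module>
  File "h.py", line 22, in ring
    zt=np.percentile(P[:,2],90); Q=P[abs(P[:,2]-zt)<.006]
    return _quantile_unchecked(
        a, q, axis, out, overwrite_input, method, keepdims, weights)
    return _ureduce(a,
                    func=_quantile_ureduce_func,
    ...<5 lines>...
                    overwrite_input=overwrite_input,
                    method=method)
    r = func(a, **kwargs)
    result = _quantile(arr,
                       quantiles=q,
    ...<2 lines>...
                       out=out,
                       weights=wgt)
    slices_having_nans = np.isnan(arr[-1, ...])
                                  ~~~^^^^^^^^^
IndexError: index -1 is out of bounds for axis 0 with size 0
```

play_rows(plan=[[15,1,0,0,0,0,1],[25,0,0,0,0,0,1],[15,0,0,0,0,0,1],[2,0,0,0,0,0,1],[0,0,0,0,0,0,1],[0,0,0,0,0,0,1],[0,0,0,0,0,0,1]])

```text
clock: 10.5
eef_pos: [0.5757, 0.1942, 0.2711]
tool_rot: [0.187, 0.681, -0.186, 0.683]
ft_force: [-0.5, -0.2, -2.6]
grip_width: 0.0402
```

```bash
python3 - <<'E'
from h import *
o,Rt=st()
p=camera('scene'); save(p,'scene4')
e=np.array(o['eef_pos'])
P,f=pts(p,e,.04,.152,.235)
# silhouette check: project predicted butt circle (0.126 below TCP) and ring circles
K=np.array([[p['fx'],0,p['cx']],[0,p['fy'],p['cy']],[0,0,1]])
def proj(X):
    T=np.array(p['camera_from_world']); c=X@T[:3,:3].T+T[:3,3]; c=c*[1,-1,-1]
    return cv2.projectPoints(c.astype(float),np.zeros(3),np.zeros(3),K,np.array(p['distortion']))[0][:,0]
th=np.linspace(0,2*np.pi,60)
img=p['frame'][:,:,::-1].copy()
S=6; x0,y0,w,h=320,210,120,100
crop=cv2.resize(img[y0:y0+h,x0:x0+w],None,fx=S,fy=S,interpolation=cv2.INTER_NEAREST); clean=crop.copy()
def circ3(c,r,col):
    u=proj(np.c_[c[0]+r*np.cos(th),c[1]+r*np.sin(th),np.full(60,c[2])]); u=(u-[x0,y0]+.5)*S
    cv2.polylines(crop,[u.astype(np.int32)],True,col,1)
circ3((.5737,.1939,.135),.0235,(255,255,0)); circ3((.5737,.1939,.135),.0152,(255,255,0))
circ3((e[0],e[1],e[2]-.1265),.0125,(0,255,0)); circ3((e[0],e[1],e[2]-.0104),.019,(0,255,0))
cv2.imwrite('pics/c4.png',crop)
p=camera('wrist'); save(p,'w4')
E
```

```text
t 10.5 eef [0.5757 0.1942 0.2711] y [0.508 0.861 0.002] x [ 0.003  0.001 -1.   ] F [-0.53 -0.21 -2.64] w 0.0402 q [0.33 0.45 0.41 1.53 0.   0.86]
```

View pics/c4.png

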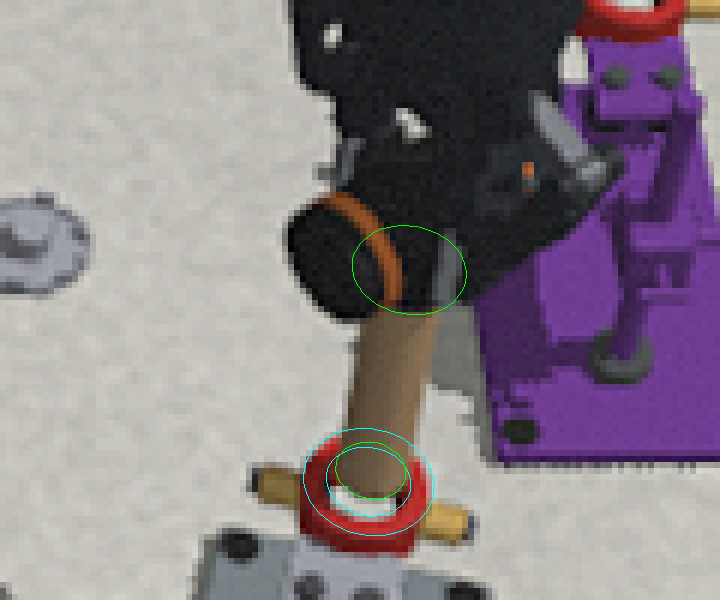

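View pics/w4.png

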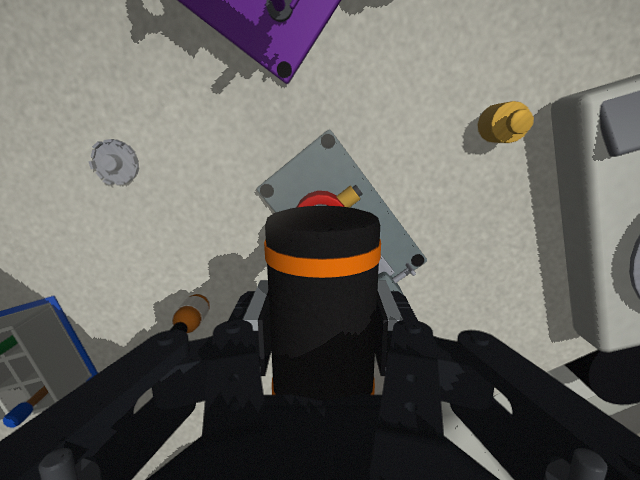

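The crop shows the handle foot just above the bore: foot at about (377,490), bore near (367,490). It may be off to the right, so I'll measure it from the pixel edges.

```bash
python3 - <<'E'
from h import *
o,Rt=st(); e=np.array(o['eef_pos'])
F=np.mean([camera('scene')['frame'].astype(float) for _ in range(4)],0); p=camera('scene')
hsv=cv2.cvtColor(F.astype(np.uint8),cv2.COLOR_RGB2HSV)
H,S,V=[hsv[...,i].astype(int) for i in range(3)]
red=((H<6)|(H>174))&(S>150)&(V>70); wood=(H>6)&(H<20)&(S>60)&(S<150)
x0,y0=368,262
for y in range(255,306):
    r=np.where(red[y,360:400])[0]+360; w=np.where(wood[y,366:402])[0]+366
    print(y,'red',(r.min(),r.max(),len(r)) if len(r) else '','wood',(w.min(),w.max(),len(w)) if len(w) else '')
np.save('F.npy',F)
E
```

```text
t 10.6 eef [0.5756 0.1943 0.2709] y [0.508 0.861 0.002] x [ 0.003  0.001 -1.   ] F [-0.52 -0.1  -3.23] w 0.0405 q [ 0.33  0.45  0.41  1.52 -0.    0.86]
255 red  wood (np.int64(383), np.int64(387), 2)
256 red  wood (np.int64(387), np.int64(387), 1)
257 red  wood (np.int64(387), np.int64(387), 1)
258 red  wood (np.int64(387), np.int64(387), 1)
259 red  wood 
260 red  wood (np.int64(383), np.int64(383), 1)
261 red  wood (np.int64(383), np.int64(392), 5)
262 red  wood (np.int64(382), np.int64(392), 11)
263 red  wood (np.int64(381), np.int64(392), 12)
264 red  wood (np.int64(380), np.int64(392), 13)
265 red  wood (np.int64(380), np.int64(392), 13)
266 red  wood (np.int64(380), np.int64(392), 13)
267 red  wood (np.int64(380), np.int64(391), 12)
268 red  wood (np.int64(380), np.int64(391), 12)
269 red  wood (np.int64(380), np.int64(391), 12)
270 red  wood (np.int64(379), np.int64(391), 13)
271 red  wood (np.int64(379), np.int64(391), 13)
272 red  wood (np.int64(379), np.int64(390), 12)
273 red  wood (np.int64(379), np.int64(390), 12)
274 red  wood (np.int64(379), np.int64(389), 11)
275 red 
[... 1266 characters left out ...]
 np.int64(391), 2)
294 red (np.int64(370), np.int64(390), 10) wood (np.int64(369), np.int64(396), 4)
295 red (np.int64(370), np.int64(389), 10) wood (np.int64(391), np.int64(397), 2)
296 red (np.int64(370), np.int64(389), 13) wood (np.int64(394), np.int64(397), 2)
297 red (np.int64(370), np.int64(389), 20) wood (np.int64(390), np.int64(397), 2)
298 red (np.int64(370), np.int64(388), 19) wood (np.int64(393), np.int64(397), 3)
299 red (np.int64(373), np.int64(388), 16) wood (np.int64(389), np.int64(397), 2)
300 red (np.int64(375), np.int64(388), 14) wood (np.int64(394), np.int64(394), 1)
301 red (np.int64(377), np.int64(387), 11) wood 
302 red  wood 
303 red  wood 
304 red  wood 
305 red  wood
```

```bash
cat > edge.py <<'E'
from h import *
o,Rt=st(); e=np.array(o['eef_pos'])
ps=[camera('scene') for _ in range(6)]; p=ps[-1]
F=np.mean([q['frame'].astype(float) for q in ps],0); C=F[...,0]-F[...,2]
K=np.array([[p['fx'],0,p['cx']],[0,p['fy'],p['cy']],[0,0,1]])
def proj(X):
    T=np.array(p['camera_from_world']); c=(X@T[:3,:3].T+T[:3,3])*[1,-1,-1]
    return cv2.projectPoints(c.astype(float),np.zeros(3),np.zeros(3),K,np.array(p['distortion']))[0][:,0]
th=np.linspace(0,2*np.pi,721)
def cross(y,xa,xb): # half-level crossing from outside xa to inside xb
    xs=np.arange(xa,xb,np.sign(xb-xa)); v=C[y,xs]; lo=np.median(v[:2]); hi=np.median(v[-2:]); h=(lo+hi)/2
    for i in range(len(v)-1):
        if (v[i]-h)*(v[i+1]-h)<=0 and v[i]!=v[i+1]: return xs[i]+(h-v[i])/(v[i+1]-v[i])*np.sign(xb-xa)
    return np.nan
def prof(zs,rs,c):
    return [proj(np.c_[c[0]+r*np.cos(th),c[1]+r*np.sin(th),np.full(721,z)]) for z,r in zip(zs,rs)]
# handle silhouette predicted per row, axis straight below eef
zs=np.linspace(e[2]-.1265,e[2]-.012,120); U=np.vstack(prof(zs,np.full(120,.013),e[:2]))
for y in range(266,288,2):
    u=U[abs(U[:,1]-y)<.5]; pl,pr=u[:,0].min(),u[:,0].max()
    l=cross(y,int(pl)-4,int(pl)+5); r=cross(y,int(pr)+5,int(pr)-4)
    print(y,'handle pred c',round((pl+pr)/2,2),'w',round(pr-pl,2),'meas c',round((l+r)/2,2),'w',round(r-l,2),'d',round((l+r-pl-pr)/2,2))
c=(.5737,.1939)
U=np.vstack(prof(np.linspace(.111,.135,25),np.full(25,.0235),c))
for y in range(283,305):
    u=U[abs(U[:,1]-y)<.5]
    if len(u)<4: continue
    pl,pr=u[:,0].min(),u[:,0].max(); l=cross(y,int(pl)-4,int(pl)+3); r=cross(y,int(pr)+5,int(pr)-2)
    print(y,'ring pred',round(pl,2),round(pr,2),'d',round(l-pl,2),round(r-pr,2))
E
python3 edge.py
```

```text
t 10.85 eef [0.575  0.1943 0.2697] y [0.508 0.861 0.   ] x [ 0.001  0.    -1.   ] F [-0.22  0.05 -2.64] w 0.0405 q [0.33 0.45 0.41 1.52 0.   0.86]
266 handle pred c 385.64 w 13.21 meas c 385.88 w 12.71 d 0.24
268 handle pred c 385.26 w 13.16 meas c 385.51 w 12.73 d 0.25
270 handle pred c 384.87 w 13.1 meas c 385.05 w 12.6 d 0.18
272 handle pred c 384.49 w 13.05 meas c 384.81 w 12.49 d 0.32
274 handle pred c 384.1 w 13.0 meas c 384.41 w 12.2 d 0.31
276 handle pred c 383.72 w 12.95 meas c 383.79 w 12.21 d 0.07
278 handle pred c 383.33 w 12.89 meas c 383.65 w 12.22 d 0.32
280 handle pred c 382.94 w 12.84 meas c 383.22 w 11.88 d 0.27
282 handle pred c 382.56 w 12.78 meas c 381.56 w 14.47 d -1.0
284 handle pred c 382.17 w 12.73 meas c 380.25 w 16.28 d -1.92
286 handle pred c 381.79 w 12.68 meas c 380.55 w 18.51 d -1.24
283 ring pred 372.62 387.83 d 0.57 0.87
284 ring pred 371.68 388.99 d 0.51 -0.54
285 ring pred 371.02 389.93 d 1.01 -1.04
286 ring pred 370.53 390.62 d 0.49 -0.75
287 ring pred 370.24 391.16 d 0.32 -0.52
288 ring pred 370.06 391.52 d 0.64 -0.7
289 ring pred 369.89 391.76 d 0.21 -0.82
290 ring pred 369.72 391.85 d 0.47 -0.87
291 ring pred 369.56 391.85 d 0.65 -0.87
292 ring pred 369.38 391.79 d 0.75 -0.81
293 ring pred 369.22 391.61 d -3.31 -0.17
294 ring pred 369.06 391.39 d -1.12 2.05
295 ring pred 369.01 391.18 d 0.27 0.86
296 ring pred 369.01 390.96 d 0.33 -1.45
297 ring pred 369.11 390.74 d 0.36 1.87
298 ring pred 369.34 390.53 d 0.29 2.39
299 ring pred 369.71 390.31 d -3.8 1.47
300 ring pred 370.25 389.99 d -2.93 -1.18
301 ring pred 370.93 389.52 d -4.9 -0.68
302 ring pred 371.88 388.85 d -4.02 -0.94
303 ring pred 373.06 387.84 d -0.87 0.44
304 ring pred 374.63 386.47 d -3.05 1.09
```

```bash
cat >> edge.py <<'E'
print('--cols')
B=proj(np.c_[e[0]+.0125*np.cos(th),e[1]+.0125*np.sin(th),np.full(721,e[2]-.1265)])
I=proj(np.c_[c[0]+.0152*np.cos(th),c[1]+.0152*np.sin(th),np.full(721,.135)])
for x in range(377,388):
    b=B[abs(B[:,0]-x)<.3][:,1].max() if (abs(B[:,0]-x)<.3).any() else np.nan; i=I[abs(I[:,0]-x)<.3][:,1].max()
    print(x,'butt bottom pred',round(b,2),'inner near rim pred',round(i,2),C[286:301,x].round().astype(int).tolist())
E
python3 edge.py | sed -n '/cols/,$p'; python3 -c "
from workcell import *
for i in range(3): camera('top'); print(get_obs()['eef_pos'])"
```

```text
--cols
377 butt bottom pred 291.24 inner near rim pred 294.4 [25, 28, 27, 26, 29, 8, 6, 4, 1, 54, 140, 142, 110, 73, 71]
378 butt bottom pred 291.95 inner near rim pred 294.89 [30, 30, 31, 31, 34, 20, 4, 6, 0, 23, 95, 144, 128, 90, 69]
379 butt bottom pred 292.4 inner near rim pred 295.23 [33, 33, 33, 34, 36, 35, 9, 6, 4, -2, 55, 147, 136, 102, 70]
380 butt bottom pred 292.71 inner near rim pred 295.44 [34, 35, 35, 36, 38, 40, 25, 4, 6, -5, 44, 148, 138, 103, 71]
381 butt bottom pred 292.86 inner near rim pred 295.53 [38, 37, 37, 37, 36, 39, 34, 5, 5, -3, 42, 138, 140, 107, 71]
382 butt bottom pred 292.88 inner near rim pred 295.54 [37, 38, 38, 38, 39, 42, 39, 7, 5, -4, 40, 134, 144, 111, 75]
383 butt bottom pred 292.83 inner near rim pred 295.47 [40, 40, 40, 42, 42, 46, 38, 5, 2, 2, 54, 148, 140, 109, 77]
384 butt bottom pred 292.62 inner near rim pred 295.27 [44, 44, 44, 46, 47, 49, 42, 7, -2, 15, 80, 144, 134, 104, 80]
385 butt bottom pred 292.23 inner near rim pred 294.92 [47, 46, 46, 47, 49, 48, 43, 7, -9, 38, 112, 142, 128, 100, 86]
386 butt bottom pred 291.55 inner near rim pred 294.35 [47, 47, 47, 46, 46, 40, 24, 16, 78, 129, 142, 140, 119, 91, 89]
387 butt bottom pred 290.33 inner near rim pred 293.52 [47, 50, 54, 56, 57, 57, 63, 84, 122, 138, 140, 130, 102, 88, 96]
[0.57484902 0.19418927 0.26930279]
[0.57484837 0.19418466 0.26931487]
[0.57482633 0.19417697 0.26928292]
```

play_rows(plan=[[0,0.2,1.1,0,0,0,1],[4,0,0,0,0,0,1],[3,0,0,0,0,0,1],[2,0,0,0,0,0,1],[1,0,0,0,0,0,1],[1,0,0,0,0,0,1],[1,0,0,0,0,0,1],[0,0,0,0,0,0,1],[0,0,0,0,0,0,1],[0,0,0,0,0,0,1]])

```text
clock: 12.43
eef_pos: [0.5759, 0.1938, 0.2574]
tool_rot: [0.186, 0.682, -0.186, 0.682]
ft_force: [-0.1, -1.2, -2.8]
grip_width: 0.04
```

```bash
python3 -c "
from h import *
o,_=st(); print(np.round(o['ft_torque'],3))"
```

```text
t 12.4333 eef [0.5759 0.1938 0.2574] y [0.508 0.861 0.   ] x [ 0.  0. -1.] F [-0.06 -1.2  -2.75] w 0.04 q [ 0.32  0.45  0.38  1.5  -0.    0.86]
[-0.033  0.024  0.021]
```

play_rows(plan=[[1,0,0,0,0,0,1],[1,0,0,0,0,0,1],[1,0,0,0,0,0,1],[1,0,0,0,0,0,1],[1,0,0,0,0,0,1],[0,0,0,0,0,0,1],[0,0,0,0,0,0,1]])

```text
clock: 13.02
eef_pos: [0.5759, 0.1939, 0.2522]
tool_rot: [0.186, 0.682, -0.186, 0.682]
ft_force: [0.6, 0.1, -3.9]
grip_width: 0.0406
```

```bash
python3 -c "
from h import *
o,_=st(); print(np.round(o['ft_torque'],3))
p=camera('scene');save(p,'s5')
cv2.imwrite('pics/c5.png',cv2.resize(p['frame'][220:320,320:440,::-1],None,fx=6,fy=6,interpolation=cv2.INTER_CUBIC))"
```

```text
t 13.0167 eef [0.5759 0.1939 0.2522] y [ 0.508  0.861 -0.   ] x [-0.  0. -1.] F [ 0.62  0.11 -3.88] w 0.0406 q [0.32 0.46 0.37 1.48 0.   0.86]
[-0.071  0.041 -0.003]
```

View pics/c5.png

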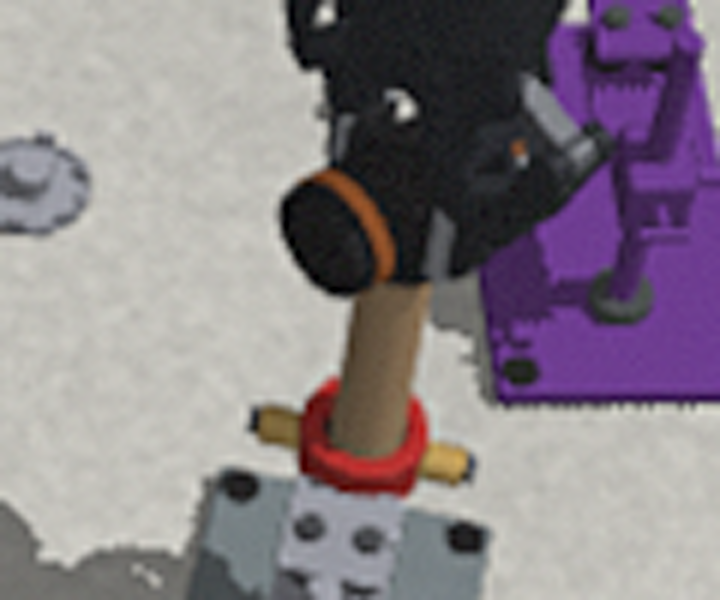

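The handle foot is inside the bore, at about (371,450). It sits slightly right of centre, so I'll nudge it left and go on down to the shoes, reading the force.

play_rows(plan=[[1,-0.6,0.5,0,0,0,1],[1,0,0,0,0,0,1],[1,0,0,0,0,0,1],[1,0,0,0,0,0,1],[1,0,0,0,0,0,1],[1,0,0,0,0,0,1],[0,0,0,0,0,0,1],[0,0,0,0,0,0,1]])

```text
clock: 13.73
eef_pos: [0.5763, 0.193, 0.2473]
tool_rot: [0.186, 0.682, -0.186, 0.683]
ft_force: [-0.5, -1.8, 4.3]
grip_width: 0.0402
```

```bash
python3 -c "
from h import *
o,_=st(); print(np.round(o['ft_torque'],3))"
```

```text
t 13.7333 eef [0.5763 0.193  0.2473] y [0.508 0.861 0.001] x [ 0.002  0.    -1.   ] F [-0.45 -1.75  4.26] w 0.0402 q [ 0.32  0.46  0.35  1.47 -0.    0.86]
[-0.358  0.314  0.007]
```

play_rows(plan=[[1,0,0,0,0,0,1],[1,0,0,0,0,0,1],[1,0,0,0,0,0,1],[1,0,0,0,0,0,1],[0,0,0,0,0,0,1],[0,0,0,0,0,0,1]])

```text
clock: 14.23
eef_pos: [0.5763, 0.1932, 0.2429]
tool_rot: [0.186, 0.682, -0.186, 0.683]
ft_force: [-1.0, -0.6, 4.1]
grip_width: 0.0406
```

```bash
python3 -c "
from h import *
o,_=st(); print(np.round(o['ft_torque'],3))"
```

```text
t 14.2333 eef [0.5763 0.1932 0.2429] y [0.508 0.861 0.001] x [ 0.001  0.001 -1.   ] F [-0.96 -0.59  4.13] w 0.0406 q [0.32 0.46 0.34 1.46 0.   0.86]
[-0.233  0.212  0.02 ]
```

play_rows(plan=[[2,0,0,0,0,0,1],[4,0,0,0,0,0,1],[4,0,0,0,0,0,1],[4,0,0,0,0,0,1],[4,0,0,0,0,0,1],[4,0,0,0,0,0,1],[4,0,0,0,0,0,1],[4,0,0,0,0,0,1]])

```text
clock: 14.9
eef_pos: [0.5761, 0.1932, 0.2117]
tool_rot: [0.186, 0.682, -0.186, 0.682]
ft_force: [1.0, -0.5, 3.1]
grip_width: 0.0402
```

```bash
python3 -c "
from h import *
o,_=st(); print(np.round(o['ft_torque'],3))"
```

```text
t 14.9 eef [0.5761 0.1932 0.2117] y [0.508 0.861 0.   ] x [-0.  0. -1.] F [ 1.   -0.45  3.14] w 0.0402 q [0.32 0.47 0.28 1.38 0.   0.86]
[-0.038  0.023  0.012]
```

play_rows(plan=[[4,0,0,0,0,0,1],[5,0,0,0,0,0,1],[5,0,0,0,0,0,1],[5,0,0,0,0,0,1],[5,0,0,0,0,0,1],[5,0,0,0,0,0,1],[5,0,0,0,0,0,1],[5,0,0,0,0,0,1],[5,0,0,0,0,0,1],[5,0,0,0,0,0,1],[3,0,0,0,0,0,1],[2,0,0,0,0,0,1]])

```text
clock: 15.9
eef_pos: [0.5758, 0.193, 0.1576]
tool_rot: [0.186, 0.682, -0.186, 0.682]
ft_force: [-0.0, 0.7, 4.2]
grip_width: 0.0404
```

```bash
python3 -c "
from h import *
o,_=st(); print(np.round(o['ft_torque'],3))"
```

```text
t 15.9 eef [0.5758 0.193  0.1576] y [ 0.508  0.861 -0.   ] x [-0.001 -0.    -1.   ] F [-0.02  0.7   4.2 ] w 0.0404 q [0.32 0.49 0.18 1.26 0.   0.86]
[ 0.033  0.096 -0.014]
```

play_rows(plan=[[3,0,0,0,0,0,1],[3,0,0,0,0,0,1],[2,0,0,0,0,0,1],[1,0,0,0,0,0,1],[1,0,0,0,0,0,1],[0.5,0,0,0,0,0,1]])

```text
clock: 16.4
eef_pos: [0.576, 0.1931, 0.1477]
tool_rot: [0.186, 0.682, -0.186, 0.682]
ft_force: [-0.5, 0.4, 4.2]
grip_width: 0.0406
```

play_rows(plan=[[0.5,0,0,0,0,0,1],[0.5,0,0,0,0,0,1],[0.5,0,0,0,0,0,1],[0.5,0,0,0,0,0,1]])

```text
clock: 16.73
eef_pos: [0.576, 0.1931, 0.1458]
tool_rot: [0.186, 0.682, -0.186, 0.682]
ft_force: [-0.5, 0.4, 3.5]
grip_width: 0.0407
```

play_rows(plan=[[0.5,0,0,0,0,0,1],[0.5,0,0,0,0,0,1]])

```text
clock: 16.9
eef_pos: [0.5761, 0.193, 0.1448]
tool_rot: [0.186, 0.682, -0.186, 0.682]
ft_force: [-0.8, -0.8, 4.3]
grip_width: 0.0402
```

play_rows(plan=[[0.5,0,0,0,0,0,1],[0.5,0,0,0,0,0,1],[0.5,0,0,0,0,0,1]])

```text
clock: 17.15
eef_pos: [0.5761, 0.1931, 0.1433]
tool_rot: [0.186, 0.682, -0.186, 0.682]
ft_force: [-0.2, 1.4, 5.4]
grip_width: 0.0403
```

play_rows(plan=[[0.5,0,0,0,0,0,1],[0.5,0,0,0,0,0,1]])

```text
clock: 17.32
eef_pos: [0.5761, 0.1931, 0.1427]
tool_rot: [0.186, 0.682, -0.186, 0.682]
ft_force: [-2.5, 1.0, 7.7]
grip_width: 0.0407
```

play_rows(plan=[[0.5,0,0,0,0,0,1],[0,0,0,0,0,0,1]])

```text
clock: 17.48
eef_pos: [0.5761, 0.1931, 0.1425]
tool_rot: [0.186, 0.682, -0.186, 0.682]
ft_force: [-1.6, 0.3, 7.5]
grip_width: 0.0405
```

play_rows(plan=[[0.5,0,0,0,0,0,1],[0.5,0,0,0,0,0,1],[0,0,0,0,0,0,1]])

```text
clock: 17.73
eef_pos: [0.5761, 0.1931, 0.142]
tool_rot: [0.186, 0.682, -0.186, 0.682]
ft_force: [-1.2, 0.6, 10.5]
grip_width: 0.0407
```

play_rows(plan=[[0.5,0,0,0,0,0,1],[0,0,0,0,0,0,1],[0,0,0,0,0,0,1]])

```text
clock: 17.98
eef_pos: [0.5761, 0.193, 0.1417]
tool_rot: [0.186, 0.682, -0.186, 0.683]
ft_force: [-1.9, -0.5, 10.5]
grip_width: 0.0406
```

```bash
python3 -c "
from h import *
for i in range(4): camera('top'); o,_=st(); print(np.round(o['ft_torque'],3))"
```

```text
t 18.0333 eef [0.5761 0.1931 0.1418] y [0.508 0.861 0.001] x [ 0.001  0.    -1.   ] F [-2.09  0.41 10.29] w 0.0407 q [ 0.32  0.5   0.15  1.22 -0.    0.86]
[-0.124  0.617  0.023]
t 18.0833 eef [0.5761 0.1931 0.1418] y [0.508 0.861 0.001] x [ 0.001  0.    -1.   ] F [-2.59  0.82 11.19] w 0.0404 q [ 0.32  0.5   0.15  1.22 -0.    0.86]
[-0.166  0.593 -0.019]
t 18.1333 eef [0.5761 0.1931 0.1418] y [0.508 0.861 0.001] x [ 0.001  0.    -1.   ] F [-2.68  0.05 10.09] w 0.0404 q [ 0.32  0.5   0.15  1.22 -0.    0.86]
[-0.208  0.619 -0.023]
t 18.1833 eef [0.5761 0.1931 0.1418] y [0.508 0.861 0.001] x [ 0.001  0.    -1.   ] F [-1.72 -0.62 10.56] w 0.0406 q [ 0.32  0.5   0.15  1.22 -0.    0.86]
[-0.178  0.612 -0.01 ]
```

play_rows(plan=[[0.5,0,0,0,0,0,1],[0.5,0,0,0,0,0,1],[0.3,0,0,0,0,0,1],[0,0,0,0,0,0,1],[0,0,0,0,0,0,1]])

```text
clock: 18.6
eef_pos: [0.5761, 0.1931, 0.141]
tool_rot: [0.186, 0.682, -0.186, 0.683]
ft_force: [-3.7, 0.6, 13.6]
grip_width: 0.0404
```

```bash
python3 -c "
from h import *
for i in range(3): camera('top'); o,_=st()
print(np.round(o['ft_torque'],3))"
```

```text
t 18.65 eef [0.5761 0.1931 0.141 ] y [0.508 0.861 0.001] x [ 0.002  0.    -1.   ] F [-2.97  0.29 12.68] w 0.0407 q [ 0.32  0.5   0.15  1.22 -0.    0.86]
t 18.7 eef [0.5761 0.1931 0.141 ] y [0.508 0.861 0.001] x [ 0.002  0.    -1.   ] F [-3.67 -0.46 12.91] w 0.0405 q [ 0.32  0.5   0.15  1.22 -0.    0.86]
t 18.75 eef [0.5762 0.1931 0.1411] y [0.508 0.861 0.001] x [ 0.002  0.    -1.   ] F [-2.74  0.23 13.1 ] w 0.0406 q [ 0.32  0.5   0.15  1.22 -0.    0.86]
[-0.264  0.754  0.016]
```

play_rows(plan=[[0.5,0,0,0,0,0,1],[0,0,0,0,0,0,1],[0,0,0,0,0,0,1],[0,0,0,0,0,0,1],[0,0,0,0,0,0,1],[0,0,0,0,0,0,1]])

```text
clock: 19.25
eef_pos: [0.5761, 0.1931, 0.1408]
tool_rot: [0.186, 0.682, -0.186, 0.683]
ft_force: [-3.1, -0.1, 12.5]
grip_width: 0.0405
```

```bash
python3 -c "
from h import *
for i in range(3): p=camera('scene'); o,_=st()
print(np.round(o['ft_torque'],3)); save(p,'s6')
cv2.imwrite('pics/c6.png',cv2.resize(p['frame'][220:320,320:440,::-1],None,fx=6,fy=6,interpolation=cv2.INTER_CUBIC))"
```

```text
t 19.3 eef [0.5762 0.1931 0.1408] y [0.508 0.861 0.001] x [ 0.002  0.    -1.   ] F [-2.97 -0.62 13.33] w 0.0403 q [ 0.32  0.5   0.15  1.22 -0.    0.86]
t 19.35 eef [0.5761 0.1931 0.1408] y [0.508 0.861 0.001] x [ 0.002  0.    -1.   ] F [-3.75  0.05 14.05] w 0.0405 q [ 0.32  0.5   0.15  1.22 -0.    0.86]
t 19.4 eef [0.5762 0.1931 0.1407] y [0.508 0.861 0.001] x [ 0.002  0.    -1.   ] F [-3.55 -0.48 12.71] w 0.0404 q [ 0.32  0.5   0.15  1.22 -0.    0.86]
[-0.228  0.891 -0.02 ]
```

View pics/c6.png

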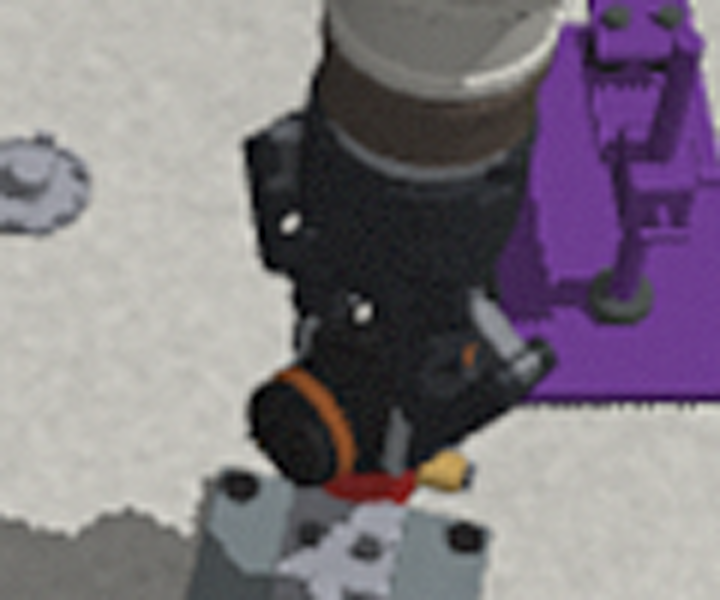

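The head is down on the ring, with only the red rim showing under the socket at (370,487). The press is about 9.3 N over the drag. One more small step, then I'll unload and release.

play_rows(plan=[[0.5,0,0,0,0,0,1],[0,0,0,0,0,0,1],[0,0,0,0,0,0,1],[0,0,0,0,0,0,1],[0,0,0,0,0,0,1],[0,0,0,0,0,0,1]])

```text
clock: 19.9
eef_pos: [0.5762, 0.1931, 0.1405]
tool_rot: [0.187, 0.682, -0.186, 0.683]
ft_force: [-4.4, 0.3, 14.2]
grip_width: 0.0404
```

```bash
python3 -c "
from h import *
for i in range(4): p=camera('top'); o,_=st()"
```

```text
t 19.95 eef [0.5762 0.1931 0.1405] y [0.508 0.861 0.001] x [ 0.002  0.001 -1.   ] F [-4.3  -1.28 15.13] w 0.0404 q [ 0.32  0.5   0.15  1.22 -0.    0.86]
t 20.0 eef [0.5762 0.1931 0.1405] y [0.508 0.861 0.001] x [ 0.002  0.    -1.   ] F [-3.39  0.52 14.85] w 0.0409 q [ 0.32  0.5   0.15  1.22 -0.    0.86]
t 20.05 eef [0.5762 0.1931 0.1405] y [0.508 0.861 0.001] x [ 0.002  0.    -1.   ] F [-3.24 -1.38 15.09] w 0.0407 q [ 0.32  0.5   0.15  1.22 -0.    0.86]
t 20.1 eef [0.5761 0.1931 0.1405] y [0.508 0.861 0.001] x [ 0.002  0.    -1.   ] F [-3.09 -0.75 14.24] w 0.0408 q [ 0.32  0.5   0.15  1.22 -0.    0.86]
```

About 10.9 N over the drag, with the total ring load near 18 N. Now I'll unload gently.

play_rows(plan=[[-0.5,0,0,0,0,0,1],[-0.5,0,0,0,0,0,1],[-0.5,0,0,0,0,0,1],[-0.5,0,0,0,0,0,1],[-0.5,0,0,0,0,0,1],[0,0,0,0,0,0,1],[0,0,0,0,0,0,1]])

```text
clock: 20.68
eef_pos: [0.5761, 0.1931, 0.1419]
tool_rot: [0.186, 0.682, -0.186, 0.683]
ft_force: [-1.7, 0.1, 10.5]
grip_width: 0.0405
```

play_rows(plan=[[-0.5,0,0,0,0,0,1],[-0.5,0,0,0,0,0,1],[-0.5,0,0,0,0,0,1],[0,0,0,0,0,0,1],[0,0,0,0,0,0,1],[0,0,0,0,0,0,1]])

```text
clock: 21.18
eef_pos: [0.5761, 0.1931, 0.1427]
tool_rot: [0.186, 0.682, -0.186, 0.682]
ft_force: [-0.5, 0.1, 6.7]
grip_width: 0.0404
```

```bash
python3 -c "
from h import *
for i in range(3): p=camera('top'); o,_=st()"
```

```text
t 21.2333 eef [0.5761 0.1931 0.1427] y [0.508 0.861 0.   ] x [ 0.001  0.    -1.   ] F [-1.63  0.84  6.7 ] w 0.0405 q [ 0.32  0.5   0.15  1.22 -0.    0.86]
t 21.2833 eef [0.5761 0.1931 0.1427] y [0.508 0.861 0.   ] x [ 0.001  0.    -1.   ] F [-1.15  0.38  7.31] w 0.0403 q [ 0.32  0.5   0.15  1.22 -0.    0.86]
t 21.3333 eef [0.5761 0.1931 0.1427] y [0.508 0.861 0.   ] x [ 0.001  0.    -1.   ] F [-1.29  0.8   7.02] w 0.0402 q [ 0.32  0.5   0.15  1.22 -0.    0.86]
```

play_rows(plan=[[-0.5,0,0,0,0,0,1],[-0.5,0,0,0,0,0,1],[-0.3,0,0,0,0,0,1],[0,0,0,0,0,0,1],[0,0,0,0,0,0,1],[0,0,0,0,0,0,1]])

```text
clock: 21.83
eef_pos: [0.5761, 0.1931, 0.1433]
tool_rot: [0.186, 0.682, -0.186, 0.682]
ft_force: [-0.3, 1.1, 4.9]
grip_width: 0.0406
```

play_rows(plan=[[0,0,0,0,0,0,0],[0,0,0,0,0,0,-0.5],[0,0,0,0,0,0,-1],[0,0,0,0,0,0,-1],[0,0,0,0,0,0,-1],[0,0,0,0,0,0,-1],[0,0,0,0,0,0,-1],[0,0,0,0,0,0,-1],[0,0,0,0,0,0,-1],[0,0,0,0,0,0,-1]])

```text
clock: 22.67
eef_pos: [0.576, 0.1931, 0.1433]
tool_rot: [0.186, 0.682, -0.186, 0.682]
ft_force: [-0.2, 0.4, -0.1]
grip_width: 0.086
```

Released, with no force on the tool. I'll retreat straight up, then back to get a clear view.

play_rows(plan=[[-5,0,0,0,0,0,-1],[-15,0,0,0,0,0,-1],[-25,0,0,0,0,0,-1],[-30,0,0,0,0,0,-1],[-30,0,0,0,0,0,-1],[-30,0,0,0,0,0,-1],[-10,0,-20,0,0,0,-1],[0,0,-30,0,0,0,-1],[0,0,-30,0,0,0,-1],[0,0,-20,0,0,0,-1],[0,0,0,0,0,0,-1],[0,0,0,0,0,0,-1],[0,0,0,0,0,0,-1]])

```text
clock: 23.75
eef_pos: [0.4904, 0.2438, 0.2888]
tool_rot: [0.186, 0.682, -0.186, 0.683]
ft_force: [0.4, -0.3, -0.4]
grip_width: 0.0854
```

```bash
python3 - <<'E'
from h import *
st(); p=camera('scene'); save(p,'s7')
P=head(p,(.5757,.1935)); 
for t in ['mallet_head','mallet_shoulder','ring_top']: print(t,[(np.round(r['centre'],4).tolist(),round(r['confidence'],2)) for r in pinpoint(t,p)])
q=camera('wrist'); head(q,(.5757,.1935))
a=p['frame'][200:320,320:480,::-1]
cv2.imwrite('pics/c7.png',np.hstack([cv2.resize(a,(400,300),interpolation=2),cv2.resize(p['frame'][:,:,::-1],(400,300))]))
E
```

```text
t 23.75 eef [0.4904 0.2438 0.2888] y [0.508 0.861 0.001] x [ 0.001  0.    -1.   ] F [ 0.42 -0.34 -0.38] w 0.0854 q [ 0.46  0.32  0.26  1.51 -0.    0.99]
head n 1299 mean [0.5914 0.1979 0.1592] axis [ 0.597 -0.048 -0.8  ] yaw -0.08 zmax 0.189 len 0.105 mid [0.5927 0.1978 0.1575]
mallet_head [([0.5725, 0.1995, 0.1651], 0.73), ([0.715, -0.2605, 0.1464], 0.7), ([0.4204, 0.009, -0.0002], 0.63)]
mallet_shoulder [([0.5777, 0.1926, 0.1359], 0.86), ([0.7155, -0.2556, 0.1163], 0.57), ([0.572, 0.185, 0.0015], 0.54)]
ring_top [([0.5741, 0.1973, 0.1335], 0.58), ([0.2966, 0.2168, 0.1321], 0.49)]
head n 5925 mean [0.5737 0.1989 0.17  ] axis [ 0.851 -0.175 -0.496] yaw -0.202 zmax 0.1865 len 0.11 mid [0.5872 0.1961 0.1621]
```

View pics/c7.png

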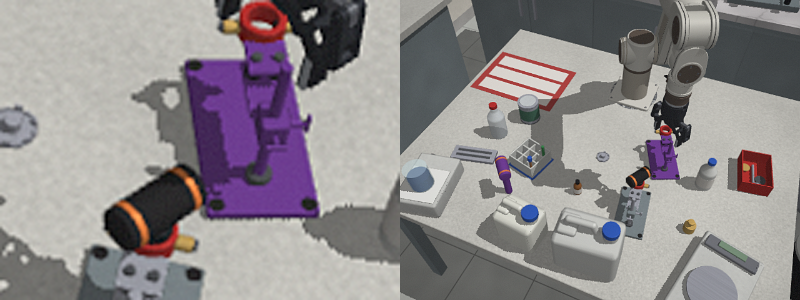

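```bash
python3 - <<'E'
from h import *
q=camera('wrist'); W,_=pts(q,(.5745,.1935),.05,.168,.2)
m=W.mean(0);w,V=np.linalg.eigh(np.cov(W[:,:2].T));a=V[:,1]*np.sign(V[0,1]);t=(W[:,:2]-m[:2])@a
d=lambda x:np.array([np.cos(x[3])*np.cos(x[4]),np.sin(x[3])*np.cos(x[4]),np.sin(x[4])])
def res(x): v=W-x[:3]; v=v-np.outer(v@d(x),d(x)); return np.linalg.norm(v,axis=1)-.021
s=least_squares(lambda x:np.r_[res(x),(x[:3]-m)@d(x)],[*m[:2],.165,np.arctan2(a[1],a[0]),0],loss='soft_l1',f_scale=.002).x
e=np.percentile((W[abs(res(s))<.003]-s[:3])@d(s),[.5,99.5]); print(len(W),s.round(4),'centre',(s[:3]+d(s)*e.mean()).round(4),'len',np.ptp(e))
E
```

```text
4487 [ 0.5707  0.1962  0.1645 -0.5309  0.0102] centre [0.5752 0.1935 0.1646] len 0.0829324633855301
```

```bash
python3 -c "
from workcell import *
print(job_done(), get_obs()['clock'])"
```

```text
the job is handed in; nothing more can be done
the job is handed in; nothing more can be done
```

The mallet is hanging in the red grip ring of the grey stand, and the job was handed in with about 24 s of the 64 s used. I lifted it from the caddy and lowered it handle first through the ring against about 7 N of drag. I pressed the shoulder home with about 11 N over the drag, which put roughly 18 N on the ring (limit 25 N). I then eased most of that load off, opened the gripper and backed away.

**Last checks:**
- **Seating:** the wrist camera puts the head's centre at 0.1646 m. I expected about 0.165 m for a fully seated mallet, allowing for the ring giving slightly under its weight.
- **Upright:** the head is within about 0.6° of level along its length.
- **Contact:** the wrist force was near zero after release.
- **Other objects:** everything else looked unmoved in the last picture; I judged that by eye and did not measure it.

**What disagreed:**
- **Ring position:** the scene camera and the wrist camera differed on it by up to 3 mm. I used a compromise, nudged by pixel-edge checks, and the handle entered without catching the rim.
- **Side load:** while pressing there was a side force of about 3–4 N, which went away when I unloaded.

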